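# Build the check stack of hand lenses

## Task

Build the check stack on the round acrylic stand with the white ring: first the red-ringed lens, on it the yellow, on that the green, and last the black eyecup, cup upward, each nested fully into the recess of the one below, and then let go of it. Set each piece down without dropping it, and leave the blue spare lens, the prism bar and the occluder where they lie.

Things in the scene. Friction and masses are not known exactly. Their poses are not given: they have to be found in the camera images.
- red_lens: round chrome lens, 50 mm diameter, 23 mm high, flat red ring 5 mm wide round its top. It stands on a centred spigot 32 mm diameter, 3 mm high; upright sides from 3 to 23 mm. Top recess: 40 mm diameter, 4 mm deep; takes the next spigot with 4 mm play each way, that piece's origin then 20 mm above this one's. Origin: centre of the underside; z up. 70 g, loose. First (lowest) in the stack.
- yellow_lens: round chrome lens, 50 mm diameter, 23 mm high, flat yellow ring 5 mm wide round its top. It stands on a centred spigot 32 mm diameter, 3 mm high; upright sides from 3 to 23 mm. Top recess: 40 mm diameter, 4 mm deep; takes the next spigot with 4 mm play each way, that piece's origin then 20 mm above this one's. Origin: centre of the underside; z up. 70 g, loose. Second in the stack.
- green_lens: round chrome lens, 50 mm diameter, 23 mm high, flat green ring 5 mm wide round its top. It stands on a centred spigot 32 mm diameter, 3 mm high; upright sides from 3 to 23 mm. Top recess: 40 mm diameter, 4 mm deep; takes the next spigot with 4 mm play each way, that piece's origin then 20 mm above this one's. Origin: centre of the underside; z up. 70 g, loose. Third in the stack.
- eyecup: black eyecup, round, 35 mm high, open cup up, rigid. It stands on a centred spigot 32 mm diameter, 3 mm high; above it a 50 mm flange from 3 to 9 mm, then the cup, 44 mm diameter to 20 mm, widening to 46 mm at the rim; hollow 15 mm deep. Origin: centre of the underside, z up. Nested in a lens its origin is 20 mm above the lens's. 40 g, loose. Goes on top.
- stand: pale acrylic stand, fixed: a disc 84 mm diameter, 8 mm thick, with a central boss 50 mm diameter up to 20 mm; the boss has a white ring 5 mm wide round its top and a black-floored recess 40 mm diameter, 4 mm deep. Origin: centre of the underside, z up. A lens seated in it has its origin 17 mm above the stand's.
- blue_lens: round chrome lens, 50 mm diameter, 23 mm high, flat blue ring 5 mm wide round its top. It stands on a centred spigot 32 mm diameter, 3 mm high; upright sides from 3 to 23 mm. Top recess: 40 mm diameter, 4 mm deep; takes the next spigot with 4 mm play each way, that piece's origin then 20 mm above this one's. Origin: centre of the underside; z up. 70 g, loose. A spare, not used: stays where it is.
- prism_bar: polished steel prism bar lying flat, 26 x 150 mm and 12 mm thick with glass prisms up to 21 mm high, long side along its y. Origin: centre of the underside. Loose; stays where it is.
- occluder: blue plastic occluder lying flat, 6 mm thick: a disc of 48 mm diameter centred 48 mm along its +y, with a 15 mm wide handle reaching to 72 mm along its -y. Origin: on the underside between the two. Loose; stays where it is.
- lens_rack: slotted acrylic stand, fixed, 190 x 55 mm and 22 mm high (long side along its x), with five chrome-ringed trial lenses upright in it, 63 mm high with their tabs. Origin: centre of the underside. Not used.
There are look-alikes about, which are no part of the job. Of the things shaped like the eyecup, the black one is meant.

How it is judged (in metres and radians):
On the way, in this order (a step that is already met when the one before it is completed fails the run):
1. the red lens is seated in the stand (horizontal distance between red_lens and stand below 0.008 m and z of red_lens in the frame of stand between 0.0145 and 0.0195 m and angle between red_lens's own z axis and vertical below 0.08 rad and linear speed of red_lens below 0.02 m/s), for 0.2 s.
2. the yellow lens is nested on the red one (horizontal distance between yellow_lens and red_lens below 0.008 m and z of yellow_lens in the frame of red_lens between 0.0175 and 0.0225 m and angle between yellow_lens's own z axis and vertical below 0.08 rad and linear speed of yellow_lens below 0.02 m/s), for 0.2 s.
3. the green lens is nested on the yellow one (horizontal distance between green_lens and yellow_lens below 0.008 m and z of green_lens in the frame of yellow_lens between 0.0175 and 0.0225 m and angle between green_lens's own z axis and vertical below 0.08 rad and linear speed of green_lens below 0.02 m/s), for 0.2 s.
At the end, for the whole second after the job is handed in: The red lens is seated in the stand, the yellow in the red, the green in the yellow and the eyecup in the green: each centred on the one below within 8 mm, at its nested height within 2.5 mm, upright within 0.08 rad, and at rest (under 0.02 m/s) (all of step 1 and all of step 2 and all of step 3 and horizontal distance between eyecup and green_lens below 0.008 m and z of eyecup in the frame of green_lens between 0.0175 and 0.0225 m and angle between eyecup's own z axis and vertical below 0.08 rad and linear speed of eyecup below 0.02 m/s); the robot touches nothing.
It fails at once if the blue spare lens was shifted by more than 15 mm (distance of blue_lens from where it was at the start of the episode above 0.015 m).
It fails at once if the prism bar was shifted by more than 15 mm (distance of prism_bar from where it was at the start of the episode above 0.015 m).
It fails at once if the occluder was shifted by more than 15 mm (distance of occluder from where it was at the start of the episode above 0.015 m).
It fails at once if a piece of the stack was dropped (faster than 0.6 m/s with no finger on it) ((linear speed of red_lens above 0.6 m/s and contact force between the fingers and red_lens below 0.01 N) or (linear speed of yellow_lens above 0.6 m/s and contact force between the fingers and yellow_lens below 0.01 N) or (linear speed of green_lens above 0.6 m/s and contact force between the fingers and green_lens below 0.01 N) or (linear speed of eyecup above 0.6 m/s and contact force between the fingers and eyecup below 0.01 N)).
It also fails if it takes over 115 s, if anything falls off the work surface, if the arm or the gripper's body presses on something with over 40 N, if the wrist force passes 120 N, or if a joint passes its speed limit or range.

## Robot

A 7-joint arm with a two-finger parallel gripper is mounted at the origin on the work surface. World frame = base frame: x ahead of the robot, y to its left, z up, the work surface at z = 0. Lengths are in m, angles in degrees, forces in N, time in s.
With the tool pointing down it reaches from about 0.425 to 0.95 m from the base axis. Payload 16.7 kg.
Tool frame: the origin (TCP) lies on the centre line of the jaws, within the pads' length; the fingertips stand 22 mm ahead of it and the grasp point (between the pads) lies 3 mm ahead of it; z points along the fingers, y is the line along which they close (so a half turn about z gives the same grasp; the last joint's range is limited). The gripper opens to 94 mm and grips with 3 to 60 N. Pads are 16 mm wide; open, the fingers measure 119 mm over their backs; the gripper's body (75 mm by 177 mm) begins 78 mm behind the grasp point.
Start: joints at [68.44, 24.414, 4.234, 92.017, -1.954, 63.644, -3.845], TCP at [0.152, -0.658, 0.227] pointing down, gripper open.
Joint ranges: [-163.25, 163.25], [-28.42, 122.38], [-70.27, 78.77], [12.13, 141.07], [-58.53, 238.53], [9.26, 117.41], [-156.51, 156.51]. Speed limits (degrees/s): [108.29, 108.29, 136.94, 136.94, 172.46, 172.46, 172.46].

## Interface

Orientations are given as [roll, pitch, yaw] about the fixed x, y, z axes, in that order (R = Rz(yaw) Ry(pitch) Rx(roll)).
In Python, from rig import robot gives the robot as it stands.
- The arm moves only by the shell command python3 -m handwheel 'ROWS' [FORCE]. ROWS is JSON, a list of rows, each a list of 7 numbers: the opening, from -1 (shut) to 1 (fully open), then the shift along the tool's x, y, z in cm, then the turn, a rotation vector about the tool's x, y, z in degrees. A call has 1 to 12 rows; each row shifts and turns the commanded pose from where the row before left it, along the tool's axes as they then stand; what a row does not reach is not made up. A row lasts 1/12 s, in which the tool goes at most 41.7 mm and 7.16 degrees, less where a joint would pass 70% of its speed; a pose out of reach is approached as far as the arm can. A call with a gripper value outside its range is refused whole. The fingers move at their own pace and stop on an object; FORCE is the grip in N (left out, the last holds). Time passes only in rows, so rows that do not move let the fingers close. It gives the time, the measured TCP pose, the force, the opening and the grip force at its end, in the units of the state.
- robot.get_state(): the state, without advancing time (a new reading comes with each control period).
- robot.get_image(name): name is "side" or "top" or "wrist"; returns a dict with "image" (420x560x3 uint8, red, green, blue), "vfov" (degrees; the focal length in pixels is half the picture's height over the tangent of half this angle, whatever the lens; pixels are square), "cx", "cy" (the principal point, pixels), "xyz" and "orientation" of the camera in the world; the wrist camera has in their place "hand_eye" (4x4, takes a point from camera to tool coordinates, whose origin is the TCP and whose axes are the flange's). Camera axes: x right, y up, looking along -z (the intrinsics and any distortion apply to the point x, -y, -z); pixel columns grow to the right and rows downward; lengths in m; the calibration is good to about 2 mm. A picture is of the moment at which its call begins: read the wrist's pose just before it. There is no depth.
- robot.hand_in(): hands the job in; it is judged then, once.
The state is a dict: "t": time; "joint_positions": joint angles; "qd": joint speeds; "joint_efforts": joint torques, N m; "eef_pos": TCP position; "eef_rot": TCP orientation; "wrist_force": force on the tool from outside, world axes, zero at the start; "wrist_torque": the same for the moment, N m; "gripper_width": opening from 0.0 (shut) to 1.0 (fully open); "grasp_force": force on a finger pad.
Only numpy, scipy, OpenCV 4.12 (cv2) and the standard library are available. Lean on these libraries where they do the work, as an engineer would, in place of code of your own. Each camera call takes 0.05 s, during which the arm holds its last target. There are 200 camera calls.

## Working session

There is one attempt and no reset: what is moved stays moved. The work goes in short steps, Python scripts to look and compute and a shell command to move; the robot and the scene stay as the last step left them, time stands still between calls to the robot, and variables do not carry over. Pictures are saved under pics/ and viewed, at most 14 in all, crops included, and the job is handed in when it is done.

```bash
mkdir -p pics; ls
python3 - <<'E'
from rig import robot
import cv2,json
for n in("top","side"):
    d=robot.get_image(n); cv2.imwrite(f"pics/{n}0.png",d["image"][:,:,::-1]); print({k:v for k,v in d.items() if k!="image"})
s=robot.get_state();print(s)
d=robot.get_image("wrist");cv2.imwrite("pics/wrist0.png",d["image"][:,:,::-1]);print({k:v for k,v in d.items() if k!="image"})
E
```

```text
pics
{'vfov': 45.97247226195918, 'cx': 272.9931838021065, 'cy': 208.9650178431528, 'xyz': array([0.25500979, 0.09363971, 1.20971815]), 'orientation': array([ 11.3696242 ,   0.82694695, -89.36818151])}
{'vfov': 47.43457138155723, 'cx': 278.97643206424107, 'cy': 211.744553214973, 'xyz': array([0.41170875, 0.94943374, 0.88456688]), 'orientation': array([  45.0581096 ,   -1.04948644, -173.34435898])}
{'t': 0.1, 'joint_positions': array([68.44049763, 24.44596301,  4.23123409, 92.04729127, -1.95282125,
       63.64480381, -3.84373359]), 'qd': array([-0.06237351, -0.07802784,  0.02807008, -0.07687614,  0.0498532 ,
       -0.08326763,  0.05641228]), 'joint_efforts': array([ 7.52466498e-03, -9.37466812e+01,  3.67702916e+00, -4.55046237e+01,
       -4.85270249e-02,  1.68072665e-02,  7.90183663e-05]), 'eef_pos': array([ 0.15166011, -0.65736362,  0.22685662]), 'eef_rot': array([-1.79934294e+02,  5.35191195e-03,  1.29934525e+01]), 'wrist_force': array([-0.36228793, -0.56743048,  0.79915867]), 'wrist_torque': array([-0.02132717,  0.00579704,  0.00893916]), 'grasp_force': 0.0, 'gripper_width': 1.0015574278307764}
{'vfov': 70.73995414670819, 'cx': 277.5751512458563, 'cy': 208.50303208242252, 'hand_eye': array([[ 1.61618892e-04,  9.68880562e-01,  2.47528647e-01,
         7.04280633e-02],
       [ 9.99999614e-01, -3.70420743e-04,  7.96976958e-04,
        -5.96342680e-05],
       [ 8.63865228e-04,  2.47528422e-01, -9.68880247e-01,
        -1.56866453e-01],
       [ 0.00000000e+00,  0.00000000e+00,  0.00000000e+00,
         1.00000000e+00]])}
```

View top.

View pics/top0.png

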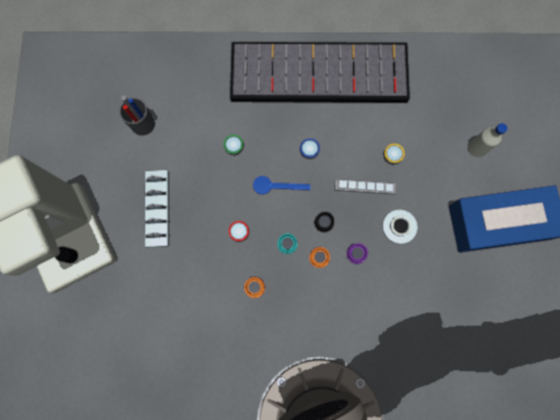

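View pics/side0.png

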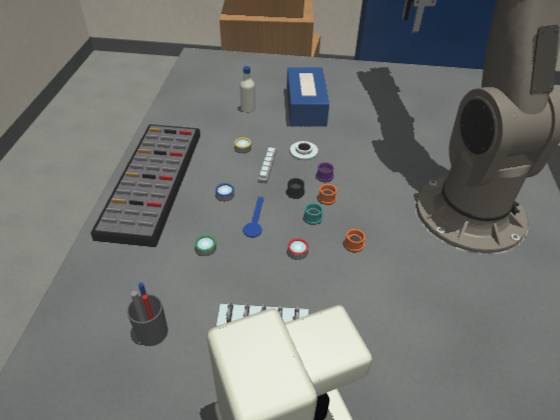

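```bash
cat > h.py <<'E'
import numpy as np,cv2
from scipy.spatial.transform import Rotation as R
def cast(d,uv,z,T=None):
    """pixel -> world point at height z"""
    f=210/np.tan(np.radians(d["vfov"]/2))
    c=np.array([(uv[0]-d["cx"])/f,-(uv[1]-d["cy"])/f,-1.])
    if T is None: Rm=R.from_euler("xyz",d["orientation"],degrees=True).as_matrix();o=d["xyz"]
    else: M=T@d["hand_eye"];Rm=M[:3,:3];o=M[:3,3]
    r=Rm@c; return o+r*(z-o[2])/r[2]
def tool(s):
    T=np.eye(4);T[:3,:3]=R.from_euler("xyz",s["eef_rot"],degrees=True).as_matrix();T[:3,3]=s["eef_pos"];return T
H={"red":[(0,8),(172,180)],"yellow":[(17,32)],"green":[(50,78)],"blue":[(100,125)]}
def blobs(img,name,smin=100,vmin=50,amin=20):
    hsv=cv2.cvtColor(img,cv2.COLOR_RGB2HSV)
    if name=="black": m=(hsv[...,2]<smin).astype(np.uint8)
    elif name=="white": m=((hsv[...,1]<60)&(hsv[...,2]>smin)).astype(np.uint8)
    else: m=sum(cv2.inRange(hsv,(a,smin,vmin),(b,255,255)) for a,b in H[name])
    out=[]
    for c in cv2.findContours(m,cv2.RETR_EXTERNAL,cv2.CHAIN_APPROX_NONE)[0]:
        c=cv2.convexHull(c)
        if len(c)>=5 and cv2.contourArea(c)>amin:
            e=cv2.fitEllipse(c); out.append((e[0],e[1]))
    return out
E
python3 - <<'E'
from h import *
from rig import robot
np.set_printoptions(precision=4,suppress=True)
t=robot.get_image("top");s=robot.get_image("side")
for d,nm in((t,"top"),(s,"side")):
  f=210/np.tan(np.radians(d["vfov"]/2))
  for n,z,k in(("red",.023,{}),("yellow",.023,{}),("green",.023,{}),("blue",.023,{}),("black",.035,dict(smin=30)),("white",.008,dict(smin=150))):
    for c,a in blobs(d["image"],n,**k):
        p=cast(d,c,z); sz=np.array(a)/f*np.linalg.norm(p-d["xyz"])
        if max(a)<45 and np.hypot(*p[:2])<1 : print(nm,n,np.round(c,1),p,sz*1000)
E
```

```text
top red [238.3 230.7] [0.4391 0.197  0.023 ] [49.9215 50.5101]
top red [129.7 112.2] [0.7428 0.4827 0.023 ] [20.0428 59.0701]
top red [394.6  84.7] [ 0.8213 -0.1949  0.023 ] [ 8.9932 38.1386]
top red [353.5  84.6] [ 0.8211 -0.0899  0.023 ] [10.521  36.4857]
top red [271.9  83.8] [0.8224 0.1198 0.023 ] [ 8.7345 38.6391]
top yellow [394.1 152.9] [ 0.6385 -0.1869  0.023 ] [50.5873 52.7717]
top green [233.1 143.9] [0.6595 0.2157 0.023 ] [47.5289 48.1196]
top blue [309.4 147.7] [0.6507 0.0238 0.023 ] [49.0866 50.1855]
top blue [501.  128.2] [ 0.7049 -0.4569  0.023 ] [27.126  34.5757]
top blue [135.  107.3] [0.7563 0.4699 0.023 ] [18.2591 62.6154]
top black [ 66.1 254.6] [0.3758 0.6066 0.035 ] [37.7891 57.0674]
top black [323.9 221.7] [ 0.4609 -0.0097  0.035 ] [41.8739 43.8922]
top white [274.4 382.1] [0.0879 0.106  0.008 ] [18.9862 96.5539]
top white [154.5 241.6] [0.4126 0.4035 0.008 ] [23.3583 93.5269]
top white [238.2 230.5] [0.4419 0.1986 0.008 ] [38.6042 39.2383]
top white [154.9 228.6] [0.4449 0.4043 0.008 ] [29.4424 93.6855]
top white [399.8 226.1] [ 0.4562 -0.1976  0.008 ] [85.101
[... 1787 characters left out ...]
 ] [26.9796 37.6675]
side white [204.7 242.8] [0.6641 0.2053 0.008 ] [26.0658 39.3983]
side white [515.1 236.5] [-0.0974  0.0827  0.008 ] [15.8369 26.7375]
side white [473.6 235.2] [0.0055 0.092  0.008 ] [ 8.0421 57.3146]
side white [439.6 229.6] [0.0884 0.0839 0.008 ] [11.0982 21.5843]
side white [224.3 189.2] [0.6548 0.0089 0.008 ] [22.9355 36.5934]
side white [267.1 160.5] [ 0.5561 -0.1296  0.008 ] [30.1454 97.5668]
side white [303.5 149.3] [ 0.4556 -0.1975  0.008 ] [52.4376 85.0004]
side white [242.1 142.3] [ 0.6428 -0.206   0.008 ] [21.9065 37.6826]
side white [247.2  83.2] [ 0.684  -0.5507  0.008 ] [33.933  46.9528]
side white [307.2  84.7] [ 0.4722 -0.572   0.008 ] [ 58.7414 140.5506]
```

```bash
cat >> h.py <<'E'
def go(x,y,z,yaw=None):
    """print shift to world target in tool axes, cm"""
    from rig import robot
    s=robot.get_state();T=tool(s);d=T[:3,:3].T@(np.array([x,y,z])-T[:3,3])*100
    print("at",np.round(s["eef_pos"],4),"rot",np.round(s["eef_rot"],2),"t",round(s["t"],2),"-> cm",np.round(d,2),"rows@3.3",np.ceil(np.linalg.norm(d)/3.3))
E
python3 -m handwheel '[[1,2.7,-2.2,0.2,0,0,0],[1,2.7,-2.2,0.2,0,0,0],[1,2.7,-2.2,0.2,0,0,0],[1,2.7,-2.2,0.2,0,0,0],[1,2.7,-2.2,0.2,0,0,0],[1,2.7,-2.2,0.2,0,0,0],[1,2.7,-2.2,0.2,0,0,0],[1,2.7,-2.2,0.2,0,0,0],[1,2.7,-2.2,0.2,0,0,0],[1,2.7,-2.2,0.2,0,0,0],[1,2.7,-2.2,0.2,0,0,0],[1,2.7,-2.2,0.2,0,0,0]]' 25
python3 -c "
from h import *
go(.44,.198,.18)"
```

```text
t: 1.25
eef_pos: [0.4088, -0.3261, 0.2036]
eef_rot: [180.0, -0.0, 13.0]
wrist_force: [-0.8, -0.9, -0.5]
gripper_width: 1.001
grasp_force: 0.0
at [ 0.4088 -0.3261  0.2036] rot [ 1.7998e+02 -1.0000e-02  1.2980e+01] t 1.25 -> cm [ 14.81 -50.37   2.35] rows@3.3 16.0
```

```bash
python3 -m handwheel '[[1,1.55,-3.05,0.2,0,0,0],[1,1.55,-3.05,0.2,0,0,0],[1,1.55,-3.05,0.2,0,0,0],[1,1.55,-3.05,0.2,0,0,0],[1,1.55,-3.05,0.2,0,0,0],[1,1.55,-3.05,0.2,0,0,0],[1,1.55,-3.05,0.2,0,0,0],[1,1.55,-3.05,0.2,0,0,0],[1,0.3,-3.2,0.2,0,0,0],[1,0.3,-3.2,0.2,0,0,0],[1,0.3,-3.2,0.2,0,0,0],[1,0.3,-3.2,0,0,0,0]]'
python3 -c "
from h import *
go(.439,.198,.18)"
```

```text
t: 2.25
eef_pos: [0.4564, 0.0668, 0.1813]
eef_rot: [180.0, 0.0, 13.0]
wrist_force: [0.5, -0.4, 0.1]
gripper_width: 1.0
grasp_force: 0.0
at [0.4564 0.0668 0.1813] rot [1.800e+02 1.000e-02 1.298e+01] t 2.25 -> cm [  1.25 -13.17   0.13] rows@3.3 5.0
```

```bash
python3 -m handwheel '[[1,0.3,-3,0,0,0,0],[1,0.3,-3,0,0,0,0],[1,0.3,-3,0,0,0,0],[1,0.2,-2.5,0,0,0,0],[1,0.2,-1.7,0,0,0,0],[1,0,0,0,0,0,0],[1,0,0,0,0,0,0]]'
python3 - <<'E'
from h import *
from rig import robot
s=robot.get_state();d=robot.get_image("wrist");cv2.imwrite("pics/w1.png",d["image"][:,:,::-1])
for c,a in blobs(d["image"],"red",amin=300): print(c,a,cast(d,c,.023,tool(s)))
go(.439,.198,.026)
E
```

```text
t: 2.83
eef_pos: [0.4397, 0.1976, 0.1815]
eef_rot: [-180.0, 0.0, 13.1]
wrist_force: [0.2, -0.6, -0.2]
gripper_width: 1.0
grasp_force: 0.0
(277.4892578125, 199.73583984375) (44.255638122558594, 45.01873779296875) [0.43936656 0.19797945 0.023     ]
at [0.4399 0.1966 0.1814] rot [1.7999e+02 2.0000e-02 1.3010e+01] t 2.88 -> cm [-0.06 -0.16 15.54] rows@3.3 5.0
```

View pics/w1.png

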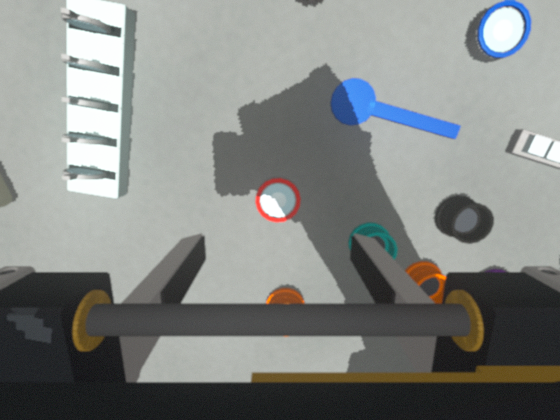

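```bash
python3 -m handwheel '[[1,0,-0.1,3,0,0,0],[1,0,0,3,0,0,0],[1,0,0,3,0,0,0],[1,0,0,3,0,0,0],[1,0,0,2,0,0,0],[1,0,0,1.4,0,0,0],[-1,0,0,0,0,0,0],[-1,0,0,0,0,0,0],[-1,0,0,0,0,0,0],[-1,0,0,0,0,0,0],[-1,0,0,0,0,0,0],[-1,0,0,0,0,0,0]]' 25
python3 -m handwheel '[[-1,0,0,0,0,0,0],[-1,0,0,0,0,0,0],[-1,0,0,0,0,0,0],[-1,0,0,0,0,0,0]]'
```

```text
t: 3.88
eef_pos: [0.4403, 0.198, 0.0283]
eef_rot: [-180.0, -0.1, 13.0]
wrist_force: [0.1, -0.5, -0.1]
gripper_width: 0.612
grasp_force: 0.0
t: 4.22
eef_pos: [0.4401, 0.198, 0.028]
eef_rot: [180.0, -0.0, 13.0]
wrist_force: [-1.8, -2.2, 8.1]
gripper_width: 0.528
grasp_force: 25.0
```

```bash
python3 -m handwheel '[[-1,0,0,-1,0,0,0],[-1,0,0,-2,0,0,0],[-1,0,0,-3,0,0,0],[-1,0,0,-3,0,0,0],[-1,-0.5,2,-1,0,0,0],[-1,-0.6,3,0,0,0,0],[-1,-0.6,3,0,0,0,0],[-1,-0.6,3,0,0,0,0],[-1,-0.6,3,0,0,0,0],[-1,-0.6,3,0,0,0,0],[-1,-0.6,3,0,0,0,0],[-1,-0.6,3,0,0,0,0]]'
python3 -c "
from h import *
go(.456,-.1975,.12)"
```

```text
t: 5.22
eef_pos: [0.4454, -0.0381, 0.1283]
eef_rot: [-180.0, -0.0, 13.0]
wrist_force: [0.9, 0.7, -0.5]
gripper_width: 0.528
grasp_force: 25.0
at [ 0.4454 -0.0381  0.1283] rot [-1.800e+02 -3.000e-02  1.301e+01] t 5.22 -> cm [-2.55 15.77  0.82] rows@3.3 5.0
```

```bash
python3 -m handwheel '[[-1,-0.5,3,0,0,0,0],[-1,-0.5,3,0,0,0,0],[-1,-0.5,3,0,0,0,0],[-1,-0.4,2.5,0,0,0,0],[-1,-0.3,2,0,0,0,0],[-1,-0.2,1,0,0,0,0],[-1,0,0.5,0,0,0,0],[-1,0,0,0,0,0,0],[-1,0,0,0,0,0,0],[-1,0,0,0,0,0,0]]'
python3 - <<'E'
from h import *
from rig import robot
s=robot.get_state();d=robot.get_image("wrist");cv2.imwrite("pics/w2.png",d["image"][:,:,::-1])
for c,a in blobs(d["image"],"red",amin=300): print(c,a,cast(d,c,s["eef_pos"][2]-.005,tool(s)))
for c,a in blobs(d["image"],"white",smin=150,amin=1500): print(c,a,cast(d,c,.008,tool(s)))
go(.456,-.1975,.046)
E
```

```text
t: 6.05
eef_pos: [0.4561, -0.1869, 0.1276]
eef_rot: [-180.0, -0.0, 13.1]
wrist_force: [0.6, 0.2, -1.1]
gripper_width: 0.528
grasp_force: 25.0
(277.306884765625, 255.98971557617188) (77.93983459472656, 83.86034393310547) [ 0.45622725 -0.18652276  0.12258528]
(297.03497314453125, 371.27587890625) (78.00236511230469, 114.67062377929688) [ 0.27718276 -0.25061173  0.008     ]
(277.5621032714844, 255.2383270263672) (58.46591567993164, 61.8162956237793) [ 0.40861508 -0.19759984  0.008     ]
(246.11465454101562, 116.23800659179688) (389.62030029296875, 705.9017944335938) [ 0.53232804 -0.13997041  0.008     ]
at [ 0.4561 -0.187   0.1276] rot [-179.98   -0.     13.09] t 6.1 -> cm [-0.25  1.02  8.16] rows@3.3 3.0
```

View pics/w2.png

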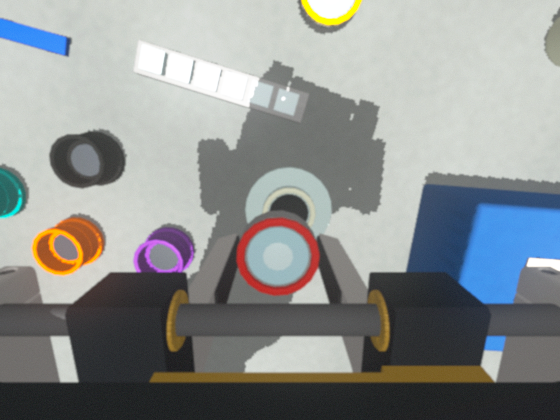

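```bash
python3 -m handwheel '[[-1,-0.2,1,0,0,0,0],[-1,0,0,2,0,0,0],[-1,0,0,2,0,0,0],[-1,0,0,2,0,0,0],[-1,0,0,1,0,0,0],[-1,0,0,0.7,0,0,0],[-1,0,0,0.3,0,0,0],[-1,0,0,0,0,0,0],[-1,0,0,0,0,0,0],[-1,0,0,0,0,0,0]]'
```

```text
t: 6.93
eef_pos: [0.4568, -0.1987, 0.0483]
eef_rot: [180.0, -0.1, 13.0]
wrist_force: [-0.6, 0.0, -0.2]
gripper_width: 0.528
grasp_force: 25.0
```

```bash
python3 -m handwheel '[[-1,0,0,0.1,0,0,0],[-1,0,0,0.1,0,0,0],[-1,0,0,0.1,0,0,0],[-1,0,0,0,0,0,0],[-1,0,0,0,0,0,0]]'
python3 -m handwheel '[[0,0,0,0,0,0,0],[0.2,0,0,0,0,0,0],[0.6,0,0,0,0,0,0],[1,0,0,0,0,0,0],[1,0,0,0,0,0,0],[1,0,0,0,0,0,0],[1,0,0,0,0,0,0],[1,0,0,0,0,0,0]]'
```

```text
t: 7.35
eef_pos: [0.4566, -0.1986, 0.0449]
eef_rot: [180.0, -0.0, 13.0]
wrist_force: [-1.4, 0.8, 7.4]
gripper_width: 0.527
grasp_force: 25.0
t: 8.02
eef_pos: [0.4563, -0.1984, 0.0445]
eef_rot: [-180.0, 0.0, 13.0]
wrist_force: [-0.1, 0.6, 0.9]
gripper_width: 0.98
grasp_force: 0.0
```

```bash
python3 -m handwheel '[[1,0,0,-1,0,0,0],[1,0,0,-3,0,0,0],[1,0,0,-3,0,0,0],[1,0,0,-3,0,0,0],[1,2,-0.2,-2,0,0,0],[1,3,0.4,-1.5,0,0,0],[1,3,0.5,0,0,0,0],[1,3,0.5,0,0,0,0],[1,3,0.5,0,0,0,0],[1,2.5,0.5,0,0,0,0],[1,1,0.5,0,0,0,0],[1,0,0,0,0,0,0]]'
python3 - <<'E'
from h import *
from rig import robot
for n in("top","side"):
  d=robot.get_image(n)
  for c,a in blobs(d["image"],"red",amin=30):
    p=cast(d,c,.040)
    if max(a)<45 and abs(p[1])<.25 and p[0]<.6: print(n,p,np.round(c),a)
s=robot.get_state();d=robot.get_image("wrist")
for nm,z in(("red",.04),("yellow",.023)):
  for c,a in blobs(d["image"],nm,amin=300): print(nm,c,a,cast(d,c,z,tool(s)))
go(.6386,-.1865,.028)
E
```

```text
t: 9.02
eef_pos: [0.6348, -0.185, 0.1797]
eef_rot: [-180.0, -0.0, 13.1]
wrist_force: [-1.2, -0.2, -1.2]
gripper_width: 0.997
grasp_force: 0.0
top [ 0.45456457 -0.19778069  0.04      ] [403. 225.] (19.71074676513672, 20.457866668701172)
side [ 0.45417362 -0.19651553  0.04      ] [305. 141.] (10.284390449523926, 15.76291275024414)
red (254.81517028808594, 347.056884765625) (37.5799674987793, 41.09657669067383) [ 0.4571431  -0.19798849  0.04      ]
yellow (442.54888916015625, 374.89251708984375) (19.674407958984375, 413.1479797363281) [ 0.45654    -0.44171763  0.023     ]
yellow (464.1093444824219, 320.626708984375) (36.5074577331543, 65.65107727050781) [ 0.53712729 -0.43862538  0.023     ]
yellow (91.09959411621094, 320.49444580078125) (36.904014587402344, 65.37603759765625) [0.43525526 0.00152154 0.023     ]
yellow (280.58544921875, 193.33633422851562) (45.38918685913086, 45.781333923339844) [ 0.63993731 -0.18654784  0.023     ]
at [ 0.632  -0.1855  0.1797] rot [-1.7999e+02  3.0000e-02  1.2980e+01] t 9.17 -> cm [ 0.63  0.25 15.17] rows@3.3 5.0
```

```bash
python3 -m handwheel '[[1,0.5,0.2,3,0,0,0],[1,0,0,3,0,0,0],[1,0,0,3,0,0,0],[1,0,0,2.5,0,0,0],[1,0,0,2,0,0,0],[1,0,0,1,0,0,0],[1,0,0,0,0,0,0],[1,0,0,0,0,0,0]]'
python3 -c "
from h import *
go(.639,-.1865,.028)"
```

```text
t: 9.83
eef_pos: [0.6381, -0.1864, 0.0353]
eef_rot: [180.0, -0.0, 13.0]
wrist_force: [1.1, 0.2, -0.6]
gripper_width: 1.002
grasp_force: 0.0
at [ 0.6381 -0.1864  0.0353] rot [ 1.800e+02 -1.000e-02  1.298e+01] t 9.83 -> cm [0.09 0.03 0.73] rows@3.3 1.0
```

```bash
python3 -m handwheel '[[1,0.1,0,0.7,0,0,0],[1,0,0,0,0,0,0],[-1,0,0,0,0,0,0],[-1,0,0,0,0,0,0],[-1,0,0,0,0,0,0],[-1,0,0,0,0,0,0],[-1,0,0,0,0,0,0],[-1,0,0,0,0,0,0],[-1,0,0,0,0,0,0],[-1,0,0,0,0,0,0],[-1,0,0,0,0,0,0],[-1,0,0,0,0,0,0]]'
python3 -m handwheel '[[-1,0,0,-1,0,0,0],[-1,0,0,-2,0,0,0],[-1,0,0,-3,0,0,0],[-1,0,0,-3,0,0,0],[-1,-1.5,-0.3,-1,0,0,0],[-1,-3,-0.5,0,0,0,0],[-1,-3,-0.5,0,0,0,0],[-1,-3,-0.5,0,0,0,0],[-1,-3,-0.5,0,0,0,0],[-1,-2.5,-0.5,0,0,0,0],[-1,-1.6,-0.2,0,0,0,0],[-1,0,0,0,0,0,0]]'
python3 -m handwheel '[[-1,0,0,0,0,0,0],[-1,0,0,0,0,0,0]]'
python3 - <<'E'
from h import *
from rig import robot
s=robot.get_state();d=robot.get_image("wrist")
for c,a in blobs(d["image"],"yellow",amin=2000): print(c,a,cast(d,c,s["eef_pos"][2]-.005,tool(s)))
go(.4557,-.1977,.066)
E
```

```text
t: 10.83
eef_pos: [0.6392, -0.186, 0.0275]
eef_rot: [-180.0, -0.0, 13.0]
wrist_force: [0.4, 1.0, 1.9]
gripper_width: 0.529
grasp_force: 25.0
t: 11.83
eef_pos: [0.4578, -0.1971, 0.1282]
eef_rot: [180.0, 0.1, 12.9]
wrist_force: [1.2, -0.4, -0.4]
gripper_width: 0.528
grasp_force: 25.0
t: 12.0
eef_pos: [0.4619, -0.1964, 0.1281]
eef_rot: [180.0, -0.1, 13.0]
wrist_force: [0.0, -0.4, -1.0]
gripper_width: 0.525
grasp_force: 25.0
(326.23236083984375, 376.33819580078125) (26.39865493774414, 373.1724548339844) [ 0.38602693 -0.2466748   0.12314458]
(277.3804016113281, 254.1343994140625) (78.51942443847656, 84.67471313476562) [ 0.46316731 -0.19577551  0.12314458]
at [ 0.462  -0.1962  0.1279] rot [ 1.7998e+02 -5.0000e-02  1.3020e+01] t 12.05 -> cm [-0.65 -0.    6.19] rows@3.3 2.0
```

```bash
python3 -m handwheel '[[-1,-0.6,0.1,0,0,0,0],[-1,0,0,2,0,0,0],[-1,0,0,2,0,0,0],[-1,0,0,1,0,0,0],[-1,0,0,0.5,0,0,0],[-1,0,0,0.3,0,0,0],[-1,0,0,0,0,0,0],[-1,0,0,0,0,0,0]]'
python3 -c "
from h import *
go(.456,-.198,.0645)"
```

```text
t: 12.72
eef_pos: [0.4558, -0.1987, 0.07]
eef_rot: [180.0, -0.0, 13.0]
wrist_force: [0.3, 0.6, -0.8]
gripper_width: 0.525
grasp_force: 25.0
at [ 0.4558 -0.1987  0.07  ] rot [ 1.7999e+02 -3.0000e-02  1.3000e+01] t 12.72 -> cm [ 0.04 -0.07  0.55] rows@3.3 1.0
```

```bash
python3 -m handwheel '[[-1,0,-0.1,0.2,0,0,0],[-1,0,0,0.2,0,0,0],[-1,0,0,0.15,0,0,0],[-1,0,0,0,0,0,0],[-1,0,0,0,0,0,0],[-1,0,0,0,0,0,0]]'
```

```text
t: 13.22
eef_pos: [0.4554, -0.1977, 0.0643]
eef_rot: [180.0, -0.0, 13.0]
wrist_force: [-1.3, 1.3, 5.6]
gripper_width: 0.527
grasp_force: 25.0
```

```bash
python3 -m handwheel '[[0,0,0,0,0,0,0],[0.2,0,0,0,0,0,0],[0.6,0,0,0,0,0,0],[1,0,0,0,0,0,0],[1,0,0,0,0,0,0],[1,0,0,0,0,0,0],[1,0,0,0,0,0,0],[1,0,0,-1,0,0,0],[1,0,0,-3,0,0,0],[1,0,0,-3,0,0,0],[1,0,0,-3,0,0,0],[1,1,-1.3,-2,0,0,0]]'
python3 -m handwheel '[[1,2,-2.5,0,0,0,0],[1,2.1,-2.6,0,0,0,0],[1,2.1,-2.6,0,0,0,0],[1,2.1,-2.6,0,0,0,0],[1,2.1,-2.6,0,0,0,0],[1,2.1,-2.6,0,0,0,0],[1,2.1,-2.6,0,0,0,0],[1,2.1,-2.6,0,0,0,0],[1,2.1,-2.6,0,0,0,0],[1,2.1,-2.6,0,0,0,0],[1,2.1,-2.6,0,0,0,0],[1,2.1,-2.6,0,0,0,0]]'
python3 -c "
from h import *
go(.6593,.217,.18)"
```

```text
t: 14.22
eef_pos: [0.4616, -0.1849, 0.1873]
eef_rot: [179.9, -0.1, 12.8]
wrist_force: [1.4, -0.7, -0.1]
gripper_width: 1.002
grasp_force: 0.0
t: 15.22
eef_pos: [0.637, 0.1781, 0.1849]
eef_rot: [180.0, -0.0, 13.0]
wrist_force: [0.8, -0.3, 0.3]
gripper_width: 0.998
grasp_force: 0.0
at [0.637  0.1781 0.1849] rot [ 1.800e+02 -1.000e-02  1.299e+01] t 15.22 -> cm [ 3.04 -3.29  0.49] rows@3.3 2.0
```

```bash
python3 -m handwheel '[[1,1.5,-1.6,0,0,0,0],[1,1,-1,0,0,0,0],[1,0.4,-0.5,0,0,0,0],[1,0,0,0,0,0,0],[1,0,0,0,0,0,0],[1,0,0,0,0,0,0],[1,0,0,0,0,0,0]]'
python3 - <<'E'
from h import *
from rig import robot
d=robot.get_image("top")
for n in("red","yellow"):
  for c,a in blobs(d["image"],n,amin=30):
    p=cast(d,c,.060)
    if max(a)<45 and abs(p[1])<.25 and p[0]<.6: print(n,p,np.round(c),a)
s=robot.get_state();d=robot.get_image("wrist")
for c,a in blobs(d["image"],"green",amin=300): print(c,a,cast(d,c,.023,tool(s)))
go(.6594,.217,.028)
E
```

```text
t: 15.8
eef_pos: [0.6578, 0.212, 0.1844]
eef_rot: [180.0, -0.0, 12.9]
wrist_force: [0.0, -0.5, 0.3]
gripper_width: 1.0
grasp_force: 0.0
(273.93011474609375, 195.52667236328125) (43.335060119628906, 43.836647033691406) [0.66064169 0.21718492 0.023     ]
at [0.6579 0.2124 0.1843] rot [ 1.7998e+02 -1.0000e-02  1.2930e+01] t 15.9 -> cm [ 0.25 -0.42 15.63] rows@3.3 5.0
```

```bash
python3 -m handwheel '[[1,0.3,-0.4,3,0,0,0],[1,0,0,3,0,0,0],[1,0,0,3,0,0,0],[1,0,0,2.5,0,0,0],[1,0,0,2,0,0,0],[1,0,0,1.5,0,0,0],[1,0,0,0.5,0,0,0],[1,0,0,0,0,0,0]]'
python3 -c "
from h import *
from rig import robot
go(.66,.217,.028)
d=robot.get_image('side');cv2.imwrite('pics/s1.png',cv2.resize(d['image'][60:260,150:400,::-1],None,fx=3,fy=3))"
```

```text
t: 16.57
eef_pos: [0.6594, 0.2176, 0.0281]
eef_rot: [180.0, 0.1, 13.0]
wrist_force: [0.2, -0.2, 0.3]
gripper_width: 1.001
grasp_force: 0.0
at [0.6594 0.2176 0.0281] rot [1.7999e+02 8.0000e-02 1.2980e+01] t 16.57 -> cm [0.04 0.07 0.01] rows@3.3 1.0
```

View pics/s1.png

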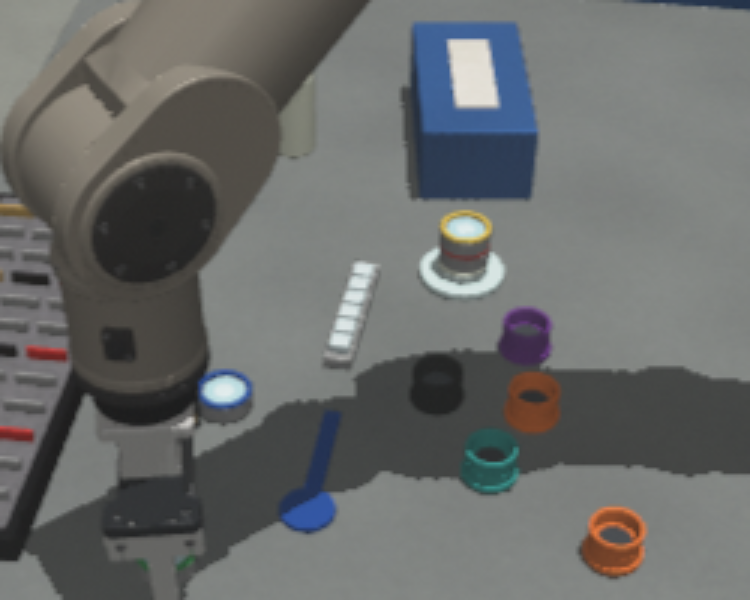

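```bash
python3 -m handwheel '[[-1,0,0,0,0,0,0],[-1,0,0,0,0,0,0],[-1,0,0,0,0,0,0],[-1,0,0,0,0,0,0],[-1,0,0,0,0,0,0],[-1,0,0,0,0,0,0],[-1,0,0,0,0,0,0],[-1,0,0,0,0,0,0],[-1,0,0,0,0,0,0],[-1,0,0,0,0,0,0]]'
python3 -m handwheel '[[-1,0,0,-1,0,0,0],[-1,0,0,-2,0,0,0],[-1,0,0,-3,0,0,0],[-1,0,0,-3,0,0,0],[-1,0,0,-3,0,0,0],[-1,-1,1.3,-1,0,0,0],[-1,-2.1,2.6,0,0,0,0],[-1,-2.1,2.6,0,0,0,0],[-1,-2.1,2.6,0,0,0,0],[-1,-2.1,2.6,0,0,0,0],[-1,-2.1,2.6,0,0,0,0],[-1,-2.1,2.6,0,0,0,0]]'
python3 -m handwheel '[[-1,-2.1,2.6,0,0,0,0],[-1,-2.1,2.6,0,0,0,0],[-1,-2.1,2.6,0,0,0,0],[-1,-2.1,2.6,0,0,0,0],[-1,-2.1,2.6,0,0,0,0],[-1,-2.1,2.6,0,0,0,0],[-1,-1.5,2,0,0,0,0],[-1,-1,1,0,0,0,0],[-1,0,0,0,0,0,0],[-1,0,0,0,0,0,0],[-1,0,0,0,0,0,0],[-1,0,0,0,0,0,0]]'
python3 - <<'E'
from h import *
from rig import robot
s=robot.get_state();d=robot.get_image("wrist")
for c,a in blobs(d["image"],"green",amin=2000): print(c,a,cast(d,c,s["eef_pos"][2]-.005,tool(s)))
go(.456,-.198,.090)
E
```

```text
t: 17.45
eef_pos: [0.6599, 0.218, 0.0291]
eef_rot: [-180.0, -0.0, 13.0]
wrist_force: [-0.2, -1.1, 2.2]
gripper_width: 0.525
grasp_force: 25.0
t: 18.45
eef_pos: [0.5645, 0.0215, 0.1597]
eef_rot: [180.0, -0.0, 13.0]
wrist_force: [0.7, -0.6, 0.4]
gripper_width: 0.527
grasp_force: 25.0
t: 19.45
eef_pos: [0.4607, -0.1913, 0.1592]
eef_rot: [-180.0, -0.0, 13.1]
wrist_force: [0.0, 0.6, -0.1]
gripper_width: 0.528
grasp_force: 25.0
(277.3141174316406, 253.21192932128906) (76.37944030761719, 82.85221862792969) [ 0.46254081 -0.19056786  0.15423998]
at [ 0.4606 -0.1914  0.1591] rot [-1.7999e+02 -2.0000e-02  1.3090e+01] t 19.5 -> cm [-0.6   0.54  6.91] rows@3.3 3.0
```

```bash
python3 -m handwheel '[[-1,-0.65,0.5,0,0,0,0],[-1,0,0,2,0,0,0],[-1,0,0,2,0,0,0],[-1,0,0,1.5,0,0,0],[-1,0,0,0.8,0,0,0],[-1,0,0,0.4,0,0,0],[-1,0,0,0,0,0,0],[-1,0,0,0,0,0,0]]'
python3 -c "
from h import *
go(.456,-.198,.0855)"
```

```text
t: 20.17
eef_pos: [0.4551, -0.1989, 0.0925]
eef_rot: [180.0, -0.0, 13.0]
wrist_force: [0.5, -0.5, -1.4]
gripper_width: 0.523
grasp_force: 25.0
at [ 0.4551 -0.1989  0.0925] rot [ 1.7999e+02 -2.0000e-02  1.3000e+01] t 20.17 -> cm [ 0.1  -0.06  0.7 ] rows@3.3 1.0
```

```bash
python3 -m handwheel '[[-1,0,-0.1,0.2,0,0,0],[-1,0,0,0.2,0,0,0],[-1,0,0,0.15,0,0,0],[-1,0,0,0.1,0,0,0],[-1,0,0,0,0,0,0],[-1,0,0,0,0,0,0],[-1,0,0,0,0,0,0]]'
```

```text
t: 20.75
eef_pos: [0.4548, -0.1979, 0.086]
eef_rot: [180.0, -0.0, 13.0]
wrist_force: [-2.6, 1.3, 8.9]
gripper_width: 0.526
grasp_force: 25.0
```

```bash
python3 -m handwheel '[[0,0,0,0,0,0,0],[0.2,0,0,0,0,0,0],[0.6,0,0,0,0,0,0],[1,0,0,0,0,0,0],[1,0,0,0,0,0,0],[1,0,0,0,0,0,0],[1,0,0,0,0,0,0],[1,0,0,-1,0,0,0],[1,0,0,-3,0,0,0],[1,0,0,-3,0,0,0],[1,0,0,-3,0,0,0],[1,0,-0.6,-1,0,0,0]]'
python3 -m handwheel '[[1,0.8,-3,0,0,0,0],[1,0.8,-3,0,0,0,0],[1,0.8,-3,0,0,0,0],[1,0.8,-3,0,0,0,0],[1,0.8,-3,0,0,0,0],[1,0.5,-2,0,0,0,0],[1,0,-0.8,0,0,0,0],[1,0,0,0,0,0,0],[1,0,0,0,0,0,0],[1,0,0,0,0,0,0],[1,0,0,0,0,0,0]]'
python3 - <<'E'
from h import *
from rig import robot
s=robot.get_state();d=robot.get_image("wrist");im=d["image"]
cv2.imwrite("pics/w3.png",im[:,:,::-1])
for c,a in blobs(im,"green",amin=200): print("green",c,a,cast(d,c,.080,tool(s)))
for v in(40,55,70):
  for c,a in blobs(im,"black",smin=v,amin=300):
    if c[1]<260 and max(a)<120: print(v,c,a,cast(d,c,.02,tool(s)))
go(.461,-.01,.028)
E
```

```text
t: 21.75
eef_pos: [0.4549, -0.193, 0.2001]
eef_rot: [179.8, -0.2, 12.9]
wrist_force: [0.6, -0.4, 0.9]
gripper_width: 1.0
grasp_force: 0.0
t: 22.67
eef_pos: [0.4571, -0.0098, 0.1955]
eef_rot: [180.0, 0.0, 12.9]
wrist_force: [0.6, -0.6, -0.4]
gripper_width: 0.999
grasp_force: 0.0
green (461.566162109375, 251.86973571777344) (44.37948226928711, 51.984886169433594) [ 0.45530769 -0.19617917  0.08      ]
55 (280.5780944824219, 190.1545867919922) (40.317813873291016, 43.678470611572266) [ 0.46472386 -0.01124735  0.02      ]
70 (280.5269775390625, 190.2327880859375) (41.90959548950195, 45.3508415222168) [ 0.46462247 -0.01121091  0.02      ]
at [ 0.4571 -0.0096  0.1955] rot [1.800e+02 1.000e-02 1.288e+01] t 22.72 -> cm [ 0.38  0.12 16.75] rows@3.3 6.0
```

View pics/w3.png

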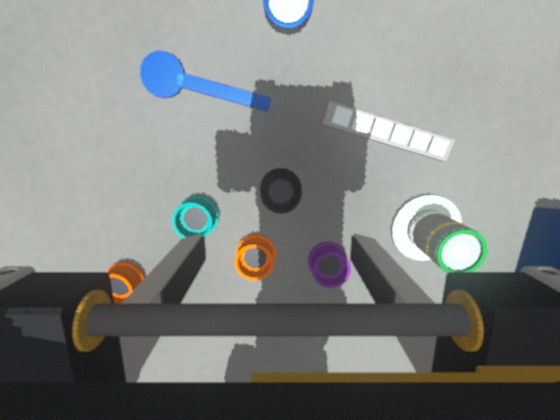

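```bash
python3 -m handwheel '[[0.5,0.65,0.25,0,0,0,0],[0.5,0,0,0,0,0,0],[0.5,0,0,3,0,0,0],[0.5,0,0,3,0,0,0],[0.5,0,0,3,0,0,0],[0.5,0,0,2,0,0,0],[0.5,0,0,0,0,0,0],[0.5,0,0,0,0,0,0],[0.5,0,0,0,0,0,0]]'
python3 - <<'E'
from h import *
from rig import robot
s=robot.get_state();d=robot.get_image("wrist");im=d["image"]
cv2.imwrite("pics/w4.png",im[:,:,::-1])
go(.464,-.011,.0265)
E
```

```text
t: 23.47
eef_pos: [0.4648, -0.0093, 0.0865]
eef_rot: [180.0, -0.1, 13.0]
wrist_force: [0.2, 0.5, 0.4]
gripper_width: 0.75
grasp_force: 0.0
at [ 0.465  -0.0094  0.0868] rot [ 1.7998e+02 -1.0000e-01  1.2980e+01] t 23.52 -> cm [-0.14  0.13  6.03] rows@3.3 2.0
```

View pics/w4.png

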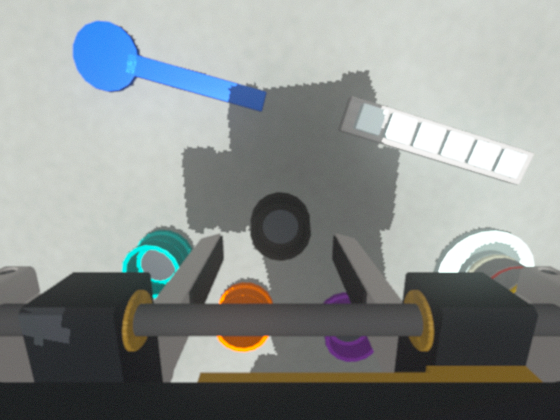

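Run:
```python
from h import *
d=dict(vfov=70.73995,cx=277.5752,cy=208.503,hand_eye=np.array([[0,.96888,.24753,.07043],[1,0,.0008,0],[.00086,.24753,-.96888,-.15687],[0,0,0,1]]))
T=np.eye(4);T[:3,:3]=R.from_euler("xyz",[180,0,13],degrees=True).as_matrix();T[:3,3]=[.465,-.0094,.0868]
for uv in((280.5,260),(280.5,193),(250,228),(311,228)):
  print(uv,[np.round(cast(d,uv,z,T),4) for z in(.035,.009)])
```

```text
(280.5, 260) [array([ 0.4427, -0.0167,  0.035 ]), array([ 0.4314, -0.0195,  0.009 ])]
(280.5, 193) [array([ 0.4933, -0.0048,  0.035 ]), array([ 0.4883, -0.0063,  0.009 ])]
(250, 228) [array([0.4625, 0.0112, 0.035 ]), array([0.4537, 0.0118, 0.009 ])]
(311, 228) [array([ 0.4727, -0.0328,  0.035 ]), array([ 0.4651, -0.0377,  0.009 ])]
```

```bash
python3 -m handwheel '[[0.5,-0.1,0.2,2,0,0,0],[0.5,0,0,2,0,0,0],[0.5,0,0,1.3,0,0,0],[0.5,0,0,0.7,0,0,0],[0.5,0,0,0,0,0,0],[0.5,0,0,0,0,0,0]]'
python3 -m handwheel '[[-1,0,0,0,0,0,0],[-1,0,0,0,0,0,0],[-1,0,0,0,0,0,0],[-1,0,0,0,0,0,0],[-1,0,0,0,0,0,0],[-1,0,0,0,0,0,0],[-1,0,0,0,0,0,0]]' 20
```

```text
t: 24.02
eef_pos: [0.4641, -0.0115, 0.0264]
eef_rot: [180.0, -0.0, 13.0]
wrist_force: [0.1, 1.2, -0.5]
gripper_width: 0.751
grasp_force: 0.0
t: 24.6
eef_pos: [0.4639, -0.0116, 0.026]
eef_rot: [180.0, -0.0, 13.0]
wrist_force: [-0.9, -0.8, 9.3]
gripper_width: 0.519
grasp_force: 20.0
```

```bash
python3 -m handwheel '[[-1,0,0,-0.5,0,0,0],[-1,0,0,-1,0,0,0],[-1,0,0,-2,0,0,0],[-1,0,0,-2.5,0,0,0],[-1,0,0,-2.5,0,0,0],[-1,0,0,-2.5,0,0,0],[-1,0,0,-2,0,0,0],[-1,0,0,-1,0,0,0],[-1,-0.4,1.5,0,0,0,0],[-1,-0.6,2,0,0,0,0],[-1,-0.6,2,0,0,0,0],[-1,-0.6,2,0,0,0,0]]'
python3 -m handwheel '[[-1,-0.6,2,0,0,0,0],[-1,-0.6,2,0,0,0,0],[-1,-0.6,2,0,0,0,0],[-1,-0.6,2,0,0,0,0],[-1,-0.3,1.5,0,0,0,0],[-1,-0.1,0.7,0,0,0,0],[-1,0,0,0,0,0,0],[-1,0,0,0,0,0,0],[-1,0,0,0,0,0,0]]'
python3 - <<'E'
from h import *
from rig import robot
s=robot.get_state();d=robot.get_image("wrist");im=d["image"]
cv2.imwrite("pics/w5.png",im[:,:,::-1])
d=robot.get_image("side");cv2.imwrite("pics/s2.png",cv2.resize(d["image"][40:190,210:400,::-1],None,fx=4,fy=4))
go(.456,-.198,.103)
E
```

```text
t: 25.6
eef_pos: [0.4585, -0.0904, 0.1656]
eef_rot: [-180.0, 0.0, 13.0]
wrist_force: [-0.0, -0.0, -0.5]
gripper_width: 0.525
grasp_force: 20.0
t: 26.35
eef_pos: [0.4546, -0.1941, 0.1655]
eef_rot: [-180.0, 0.0, 13.1]
wrist_force: [-0.2, 0.7, 0.3]
gripper_width: 0.52
grasp_force: 20.0
at [ 0.4547 -0.1942  0.1655] rot [-179.99   -0.     13.07] t 26.45 -> cm [0.04 0.4  6.25] rows@3.3 2.0
```

View pics/w5.png

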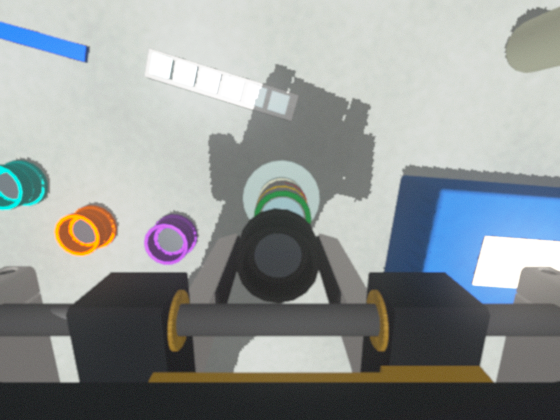

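View pics/s2.png

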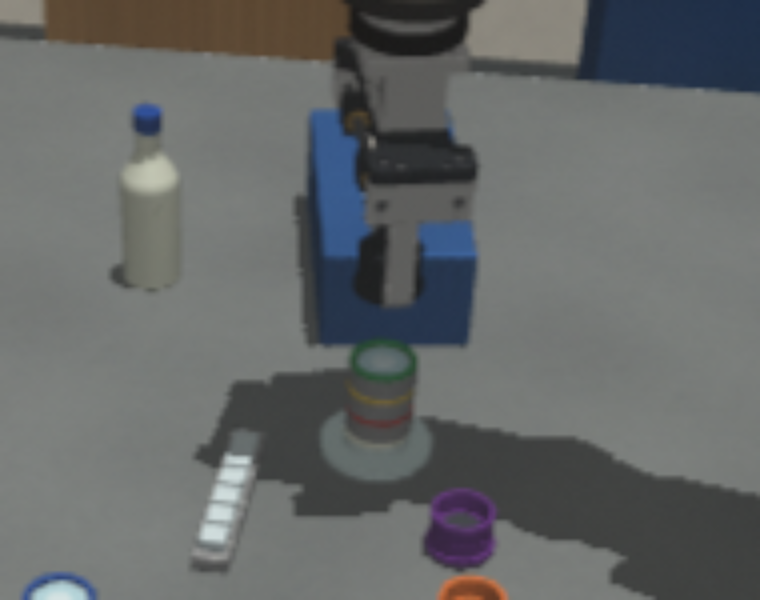

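```bash
python3 -m handwheel '[[-1,0,0.35,0,0,0,0],[-1,0,0,1,0,0,0],[-1,0,0,1.5,0,0,0],[-1,0,0,1.5,0,0,0],[-1,0,0,0.8,0,0,0],[-1,0,0,0.4,0,0,0],[-1,0,0,0.2,0,0,0],[-1,0,0,0,0,0,0],[-1,0,0,0,0,0,0]]'
python3 -c "
from h import *
go(.455,-.1975,.103)"
```

```text
t: 27.2
eef_pos: [0.4557, -0.1987, 0.1119]
eef_rot: [180.0, -0.0, 13.0]
wrist_force: [-0.4, 0.1, -1.4]
gripper_width: 0.522
grasp_force: 20.0
at [ 0.4557 -0.1987  0.1119] rot [ 1.7998e+02 -3.0000e-02  1.2990e+01] t 27.2 -> cm [-0.04 -0.14  0.89] rows@3.3 1.0
```

```bash
python3 -m handwheel '[[-1,0,-0.1,0.2,0,0,0],[-1,0,0,0.2,0,0,0],[-1,0,0,0.2,0,0,0],[-1,0,0,0.15,0,0,0],[-1,0,0,0.1,0,0,0],[-1,0,0,0,0,0,0],[-1,0,0,0,0,0,0],[-1,0,0,0,0,0,0]]'
```

```text
t: 27.87
eef_pos: [0.4551, -0.1977, 0.1031]
eef_rot: [-180.0, -0.0, 13.0]
wrist_force: [-1.5, 1.6, 4.4]
gripper_width: 0.524
grasp_force: 20.0
```

Contact at the nested height (0.1031 − 0.026 ≈ 0.077). Release and back off.

```bash
python3 -m handwheel '[[0.1,0,0,0,0,0,0],[0.2,0,0,0,0,0,0],[0.5,0,0,0,0,0,0],[0.8,0,0,0,0,0,0],[1,0,0,0,0,0,0],[1,0,0,0,0,0,0],[1,0,0,-0.5,0,0,0],[1,0,0,-2,0,0,0],[1,0,0,-3,0,0,0],[1,0,0,-3,0,0,0],[1,0,0,-2,0,0,0],[1,0,0,0,0,0,0]]'
python3 -m handwheel '[[1,2,-1,0,0,0,0],[1,3,-1,0,0,0,0],[1,3,-1,0,0,0,0],[1,3,-1,0,0,0,0],[1,3,-1,0,0,0,0],[1,1,-1,0,0,0,0],[1,0,0,0,0,0,0],[1,0,0,0,0,0,0],[1,0,0,0,0,0,0],[1,0,0,0,0,0,0]]'
python3 - <<'E'
from rig import robot
import cv2
d=robot.get_image("side");cv2.imwrite("pics/s3.png",cv2.resize(d["image"][50:250,180:380,::-1],None,fx=3,fy=3))
E
```

```text
t: 28.87
eef_pos: [0.457, -0.1982, 0.2124]
eef_rot: [179.8, -0.3, 13.0]
wrist_force: [-0.3, -0.5, 0.6]
gripper_width: 1.001
grasp_force: 0.0
t: 29.7
eef_pos: [0.5869, -0.1067, 0.208]
eef_rot: [180.0, 0.0, 12.9]
wrist_force: [-0.2, 0.1, 0.3]
gripper_width: 0.999
grasp_force: 0.0
```

View pics/s3.png

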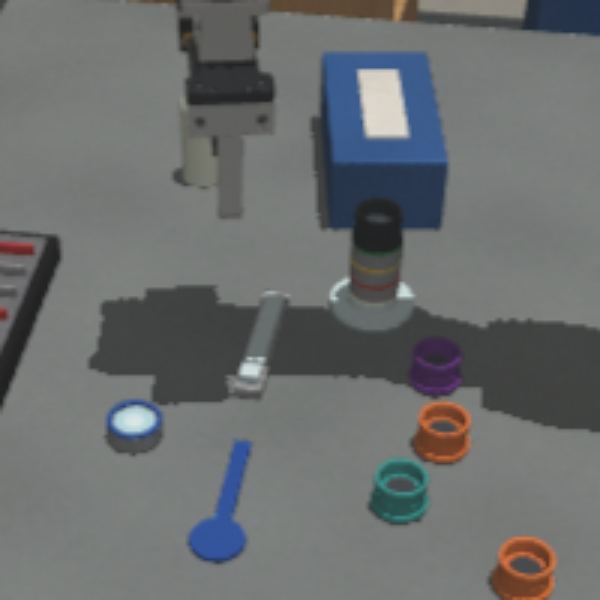

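The stack (crop 377,260) stands upright with the eyecup flush on the green lens, and the gripper is clear of it.

```bash
python3 -c "
from rig import robot
print(robot.hand_in())"
```

```text
the job is handed in; nothing more can be done
None
```

The check stack (red, yellow, green, then the black eyecup cup-up) is built on the white-ringed stand and released, and I handed the job in at about 30 s. The last camera picture showed it upright and nested, but the hand-in call returned no verdict.

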